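# Close the keeper's fence up to what stands in it and lock it with the spring pin

## Task

A tin or a spice jar stands in the bay of the metal keeper, and the keeper's sliding fence is parked well away from it. Pull the fence's spring pin up out of its parking slot, slide the fence towards the thing in the bay, and let the pin drop fully home in the last hole at which the fence still stands clear of that thing, so that the fence is locked closely beside it. The thing in the bay must not be pushed or tipped; go gently and never force the pin sideways against the edge of a hole, leave everything else on the worktop alone, and let go at the end.

Things in the scene. Friction and masses are not known exactly. Their poses are not given: they have to be found in the camera images.
- keeper: A fixed metal keeper. Origin on the worktop at the middle of the bay, where the tin or the spice jar stands. Local +y runs along the rail from the bay to the parked fence, z is up. The rail (30 mm wide, top 58 mm above the worktop) stands along local x=+60 mm from y=-60 to +155 mm; a fixed end plate bounds the bay at y=-50 mm.
- bay (a point): The middle of the bay, on the worktop (the keeper's origin and axes).
- rail_top (a point): A point on the rail's top face, at keeper x=60, y=69, z=58 mm. A steel strip lies in the rail's top with four round 9.5 mm holes, nominally at keeper y=27, 48, 69, 90 mm, and a 25 mm long parking slot at y=117 mm. The strip is loose-fitted: in each episode all its holes together lie up to 6 mm to either side of these places (not measured), so the hole must be found by feel.
- fence (a joint): Travel of the fence in m (stops -0.006, 0.095), growing towards the bay (keeper -y). Pin at keeper x=0.060, y=0.117-value. Nominally 0 is in the parking slot and the holes are at 0.027, 0.048, 0.069, 0.090; with up to 8.5 mm error 0.048 is right for the tin, 0.069 for the spice jar; the next hole in would push it. Slides with 2 N friction, 4 N with the pin riding on the strip; stays where left.
- fence_face (a point): Middle of the fence's aluminium face towards the bay (70 x 50 mm), 36 mm above the worktop; at keeper x=0, y=0.099 minus the fence's travel. The fence's black housing is a block 36 x 36 mm in plan centred on the rail and the pin, from 60 to 94 mm above the worktop; it can be pushed along the rail by its sides.
- pin (a joint): Height in m of the spring pin: 0 = fully home, stop at 0.014. At 0.008 its tip rides on the strip's top; lower, it stands in a hole or the slot and locks the fence. The spring pulls down with 4 N at home, 6.8 N at the top, damped (falls at 0.1 m/s). The pin is 7 mm thick with a flat end and falls only within about 1.5 mm of a hole's middle. More than 14 N between pin and strip counts as forcing it.
- pin_knob (a point): Centre of the pin's pull knob, an upright dark steel cylinder 24 mm in diameter, 25 mm high, over the middle of the fence's housing; it rises and falls with the pin. With the pin home it spans 100 to 125 mm above the worktop (point at 112.5 mm), its underside 6 mm above the housing. Axes parallel to the keeper's.
- tin: A round flat food tin, 86 mm in diameter and 40 mm high, origin at the centre of its underside. It stands either in the bay or apart on the worktop to the right.
- spicejar: A clear-sided spice jar with a red cap, 45 mm in diameter and 106 mm high, origin at the centre of its underside. It stands where the tin does not: in the bay or apart to the right.
- mandarin: A loose mandarin, 61 x 60 x 50 mm, a bystander; origin at its underside.
- pear: A loose pear, 117 x 71 x 72 mm, a bystander; origin at its underside.
- tape: A roll of tape, 96 mm wide and 25 mm high, a bystander; origin at its underside.
- mug: A blue-grey mug, 96 mm high, a bystander; origin at its underside.
- balm: A low cream-coloured tin, 90 mm wide and 32 mm high, a bystander; origin at its underside.
Things that resemble listed ones, but are neither listed nor needed, are in the scene too. Several things look just like the spicejar: the one meant starts farthest from the robot's base. Of the things that look like the tin, the smaller one is meant.

How it is judged (in metres and radians):
On the way, in this order (a step that is already met when the one before it is completed fails the run):
1. the pin is pulled clear of the parking slot while the fence is still parked (value of joint pin above 0.0085 m and value of joint fence below 0.013 m), for 0.1 s.
2. the pin has dropped home in the right hole (value of joint pin below 0.002 m and ((horizontal distance between tin and bay below 0.02 m and value of joint fence between 0.0395 and 0.0565 m) or (horizontal distance between spicejar and bay below 0.02 m and value of joint fence between 0.0605 and 0.0775 m))), for 0.2 s.
At the end, for the whole second after the job is handed in: The pin is home (within 2 mm) in the hole beside the thing in the bay: fence travel 48 mm if the tin stands there, 69 mm if the spice jar does, each within 8.5 mm; that thing still stands upright and at rest in the bay, and the fence and its knob are let go (all of step 2 and contact force between the fingers and fence below 0.1 N and angle between each of tin, spicejar's own z axis and vertical below 0.1 rad and linear speed of each of tin, spicejar below 0.02 m/s); the robot touches nothing.
It fails at once if the pin is forced against the strip with more than 14 N (contact force between pin_c0 and anything else above 14 N).
It fails at once if the tin or the spice jar is pushed more than 6 mm or tipped (distance of any of tin, spicejar from where it was at the start of the episode above 0.006 m or angle between any of tin, spicejar's own z axis and vertical above 0.2 rad).
It fails at once if a bystander is moved more than 15 mm (distance of any of mandarin, pear, tape, mug, balm from where it was at the start of the episode above 0.015 m).
It also fails if it takes over 48 s, if anything falls off the work surface, if the arm or the gripper's body presses on something with over 40 N, if the wrist force passes 120 N, or if a joint passes its speed limit or range.

## Robot

A 6-joint arm with a two-finger parallel gripper is mounted at the origin on the work surface; the furniture and walls round the work are solid. World frame = base frame: x ahead of the robot, y to its left, z up, the work surface at z = 0. Lengths are in m, angles in degrees, forces in N, time in s.
With the tool pointing down it reaches from about 0.3 to 0.75 m from the base axis. Payload 8.5 kg.
Tool frame: the origin (TCP) lies between the finger pads; the fingertips stand env.finger_overhang ahead of it and the grasp point (between the pads) lies 2 mm behind it (env.finger_overhang is the distance from the TCP to the fingertips, in m); z points along the fingers, y is the line along which they close (so a half turn about z gives the same grasp; the last joint's range is limited). The gripper opens to 85 mm and grips with 20 to 120 N. Pads are 22 mm wide; open, the fingers measure 114 mm over their backs; the gripper's body (76 mm by 85 mm) begins 54 mm behind the grasp point. The pads swing forward as they close: fully open they stand 13 mm farther back than shut.
Start: joints at [-77.997, 21.807, 74.336, -0, 83.858, -12.336], TCP at [0.227, -0.501, 0.248] pointing down, gripper open.
Joint ranges: [-178.18, 178.18], [-50.72, 133.34], [12.68, 142.11], [-81.47, 261.47], [9.98, 163.14], [-165.26, 165.26]. Speed limits (degrees/s): [136.94, 136.94, 180, 180, 180, 180].

## Interface

Orientations are given as a 3x3 rotation matrix whose columns are the frame's x, y, z axes.
In Python, from rig import env gives the robot as it stands. The module is installed in compiled form; this text tells all that it offers.
- The arm moves only by the tool jog_arm, never from a script. Its arguments are lists of equal length, an entry for each row: "hand": the finger opening in m, from 0 to 0.0854; "travel": the shift along the world's x, y, z in m, a list of three; "yaw": the turn about the world's z in rad. A call has exactly 5 rows; each row shifts and turns the commanded pose from where the row before left it; what a row does not reach is not made up. A row lasts 1/8 s, in which the tool goes at most 62.5 mm and 10.7 degrees, less where a joint would pass 70% of its speed; a pose out of reach is approached as far as the arm can. A call is refused whole if a number of a shift passes 0.0625 or a number of a turn 0.188, either way. A call with a gripper value outside its range is refused whole. The fingers move at their own pace and stop on an object; "grip_force" is the grip in N (left out, the last holds). Time passes only in rows, so rows that do not move let the fingers close, or fill a call up. It gives the time, the measured TCP pose, the force, the opening and the grip force at its end, in the units of the state.
- env.observe(): the state, without advancing time (a new reading comes with each control period).
- env.get_image(name): name is "side" or "top" or "wrist"; returns the picture (480x640x3 uint8, red, green, blue); there is no depth.
- env.calibration(name): a dict with "fx", "fy", "cx", "cy" (pixels), "k1" (the pictures are not rectified: a ray, as slopes to the right and down, at radius r is drawn at 1 + k1 r^2 times it, then the intrinsics apply), "position" and "rotation" of the camera in the world; the wrist camera has in their place "hand_eye" (4x4, takes a point from camera to tool coordinates, whose origin is the TCP and whose axes are the flange's). Camera axes: x right, y down, z forward; pixel columns grow to the right and rows downward; lengths in m; the calibration is good to about 2 mm. A picture is of the moment at which its call begins: read the wrist's pose just before it. calibration takes no time and is no camera call.
- env.close_job(): hands the job in; it is judged then, once.
The state is a dict: "time_s": time; "q": joint angles; "qvel": joint speeds; "joint_efforts": joint torques, N m; "position": TCP position; "tool_rot": TCP orientation; "ft_force": force on the tool from outside, world axes, zero at the start; "wrist_torque": the same for the moment, N m; "grip_width": finger opening in m; "gripper_force": force on a finger pad.
Only numpy, scipy, OpenCV 4.12 (cv2) and the standard library are available. Lean on these libraries where they do the work, as an engineer would, in place of code of your own. Each camera call takes 0.05 s, during which the arm holds its last target. There are 200 camera calls.

## Working session

There is one attempt and no reset: what is moved stays moved. The work goes in short steps, Python scripts to look and compute and a tool call to move; the robot and the scene stay as the last step left them, time stands still between calls to the robot, and variables do not carry over. Pictures are saved under pics/ and viewed, at most 10 in all, crops included, and the job is handed in when it is done.

Besides the shell and the picture viewer there is one more tool, called after "Emit:" as a command line: name --pt "numbers of a row" for each row, then --argument value for the rest. jog_arm: Moves the arm, as the interface text tells. Its arguments: {"type":"object","properties":{"hand":{"type":"array"},"travel":{"type":"array"},"yaw":{"type":"array"},"grip_force":{"type":"number"}},"required":["hand","travel","yaw"]}

```bash
mkdir -p pics; cat > h.py <<'E'
import numpy as np, cv2
from rig import env
def ray(name,u,v,st=None):
    c=env.calibration(name)
    p=np.array([(u-c['cx'])/c['fx'],(v-c['cy'])/c['fy']]); q=p.copy()
    for _ in range(20): q=p/(1+c['k1']*(q@q))
    d=np.array([q[0],q[1],1.])
    if 'hand_eye' in c:
        st=st or env.observe(); H=np.array(c['hand_eye']); R=np.array(st['tool_rot'])
        return np.array(st['position'])+R@H[:3,3], R@H[:3,:3]@d
    return np.array(c['position']), np.array(c['rotation'])@d
def at(name,u,v,z,st=None):
    o,d=ray(name,u,v,st); return o+d*(z-o[2])/d[2]
def proj(name,P,st=None):
    c=env.calibration(name)
    if 'hand_eye' in c:
        st=st or env.observe(); H=np.array(c['hand_eye']); R=np.array(st['tool_rot'])
        o=np.array(st['position'])+R@H[:3,3]; R=R@H[:3,:3]
    else: o=np.array(c['position']); R=np.array(c['rotation'])
    p=R.T@(np.array(P)-o); p=p[:2]/p[2]; p=p*(1+c['k1']*(p@p))
    return p[0]*c['fx']+c['cx'],p[1]*c['fy']+c['cy']
def snap(name,fn):
    im=env.get_image(name); cv2.imwrite('pics/'+fn,im[:,:,::-1]); return im
E
python3 - <<'E'
from h import *
s=env.observe(); print(s, env.finger_overhang)
snap('top','top0.png'); snap('side','side0.png')
for n in ('top','side','wrist'): print(env.calibration(n))
E
```

```text
{'time_s': 0.0, 'q': array([-7.79966089e+01,  2.18415205e+01,  7.43853959e+01, -1.61615449e-03,
        8.38580225e+01, -1.23371410e+01]), 'qvel': array([-0.00429189,  0.04190159, -0.05836875, -0.02410795,  0.08509307,
       -0.00916251]), 'joint_efforts': array([ 3.35346494e-04, -4.48460376e+01, -2.31273633e+01, -1.09673567e-04,
        4.79242692e-03, -8.60502581e-06]), 'position': array([ 0.22660911, -0.50084784,  0.24770301]), 'tool_rot': array([[ 9.11110731e-01,  4.12161525e-01, -3.35739364e-04],
       [ 4.12161560e-01, -9.11109633e-01,  1.44421705e-03],
       [ 2.89355333e-04, -1.45422051e-03, -9.99998901e-01]]), 'ft_force': array([-0.18226825, -1.1586851 , -0.43427482]), 'wrist_torque': array([-0.04498187, -0.0007342 , -0.0069098 ]), 'gripper_force': 0.0, 'grip_width': 0.08526539324332438} 0.017
{'fx': 552.2335161248118, 'fy': 552.2335161248118, 'cx': 310.02693144935944, 'cy': 232.7831337067799, 'k1': -0.12627590366485564, 'position': array([ 0.27329322, -0.10743802,  1.45094569]), 'rotation': array([[ 0.01456353, -0.98802732,  0.15359012],
       [-0.99976772, -0.01194817,
[... 198 characters left out ...]
osition': array([ 0.23375667, -1.16700846,  0.97568232]), 'rotation': array([[ 0.9661383 , -0.16978001,  0.19429753],
       [-0.25760645, -0.59182544,  0.76379419],
       [-0.01468677, -0.78798312, -0.61552165]])}
{'fx': 338.9460280953081, 'fy': 338.9460280953081, 'cx': 318.48979170255296, 'cy': 240.30162888237743, 'k1': -0.05697827145181169, 'hand_eye': array([[-7.29001702e-04, -9.48375341e-01, -3.17149305e-01,
         8.13651510e-02],
       [ 9.99999542e-01, -4.94802446e-04, -8.18992587e-04,
        -9.03122541e-04],
       [ 6.19786121e-04, -3.17149757e-01,  9.48375267e-01,
        -1.24716303e-01],
       [ 0.00000000e+00,  0.00000000e+00,  0.00000000e+00,
         1.00000000e+00]])}
```

View pics/top0.png

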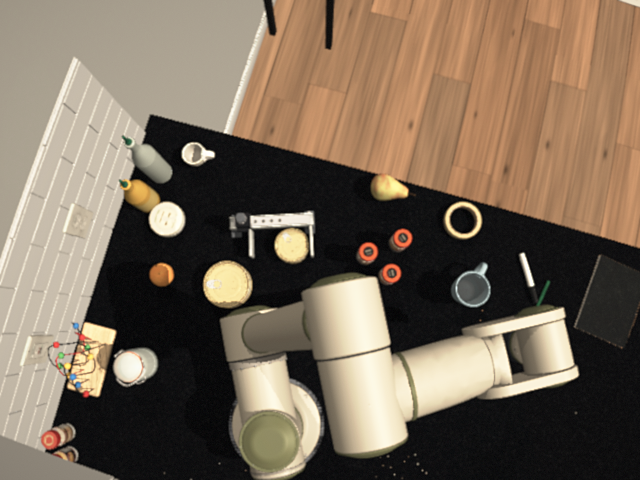

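View pics/side0.png

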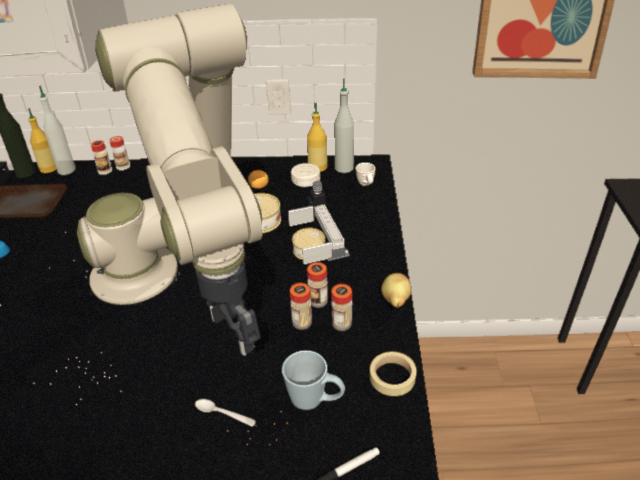

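The top view shows a tin in the bay at (292,246). The larger look-alike tin is at (228,284), and three jars stand apart at (367,253), (401,239) and (390,274). The fence knob is at about (238,222), and the dark bottles and mug are clear of it. Next I take a close crop.

```bash
python3 - <<'E'
from h import *
a=cv2.imread('pics/top0.png')[195:275,215:330]; a=cv2.resize(a,None,fx=5,fy=5,interpolation=cv2.INTER_CUBIC)
b=cv2.imread('pics/side0.png')[170:270,275:360]; b=cv2.resize(b,None,fx=2.6,fy=4,interpolation=cv2.INTER_CUBIC)
b=cv2.resize(b,(221,400)); cv2.imwrite('pics/c0.png',np.hstack([a,b]))
E
```

```text
(no output)
```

View pics/c0.png

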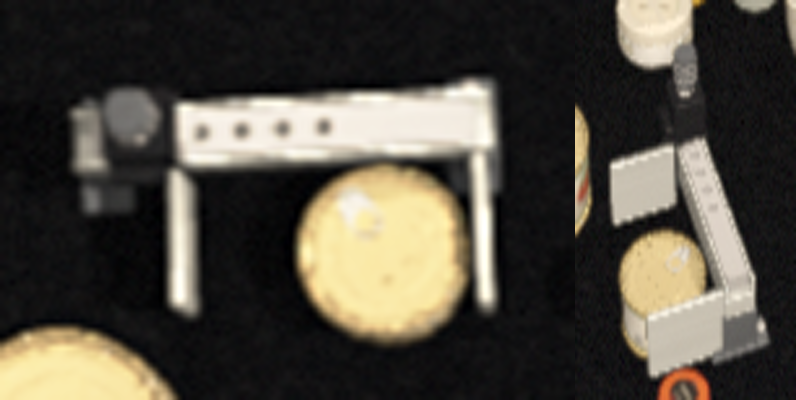

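The crop shows the tin in the bay and the knob top at crop (132,113). Four strip holes are visible at crop (202,132), (241,130), (282,128) and (324,126). The second from the fence is the target, at 48 mm.

```bash
python3 - <<'E'
from h import *
f=lambda x,y,z: at('top',215+(x+.5)/5-.5,195+(y+.5)/5-.5,z)
k=f(132,113,.125); print('knob',k)
hs=[f(x,y,.058) for x,y in((202,132),(241,130),(282,128),(324,126))]
for h in hs: print(h)
d=(hs[0]-hs[3]); print('pitch',np.linalg.norm(d)/3,'yaw of +y from world y',np.degrees(np.arctan2(-d[0],d[1])))
print('rail ends',f(180,105,.058),f(492,90,.058),f(180,163,.058),f(492,152,.058))
u=d/np.linalg.norm(d); print('travel knob->hole',[(k-h)@u for h in hs])
t=f(382,253,.04);print('tin',t)
for p in (k,k-[0,0,.0125]): print('side px',proj('side',p))
E
```

```text
knob [0.51603033 0.08639955 0.125     ]
[0.51876465 0.05967736 0.058     ]
[0.52003348 0.03959805 0.058     ]
[0.52131444 0.01851247 0.058     ]
[ 0.52260202 -0.00306508  0.058     ]
pitch 0.020953224632014242 yaw of +y from world y 3.499890233830057
rail ends [0.53274999 0.0714843  0.058     ] [ 0.54238053 -0.08901885  0.058     ] [0.50249068 0.07052381 0.058     ] [ 0.51008395 -0.08946145  0.058     ]
travel knob->hole [np.float64(0.026839274450631848), np.float64(0.046958590954486956), np.float64(0.06808303963188223), np.float64(0.08969894834667458)]
tin [ 0.45963949 -0.0332191   0.04      ]
side px (np.float64(316.5184752032473), np.float64(182.31702278632358))
side px (np.float64(316.65355599690344), np.float64(186.15305178878526))
```

Emit:
jog_arm --hand '[0.085,0.085,0.085,0.085,0.085]' --pt "0.0195 0.039 0" --pt "0.0195 0.039 0" --pt "0.0195 0.039 0" --pt "0.0195 0.039 0" --pt "0.0195 0.039 0" --yaw '[-0.0243,-0.0243,-0.0243,-0.0243,-0.0243]' --grip_force 20

```text
time_s: 0.72
position: [0.3245, -0.3047, 0.2481]
tool_rot: [[0.955, 0.298, -0.0], [0.298, -0.955, 0.0], [-0.0, -0.0, -1.0]]
ft_force: [0.7, -0.6, -0.6]
grip_width: 0.0853
gripper_force: 0.0
```

Emit:
jog_arm --hand '[0.085,0.085,0.085,0.085,0.085]' --pt "0.0195 0.039 0" --pt "0.0195 0.039 0" --pt "0.0195 0.039 0" --pt "0.0195 0.039 0" --pt "0.0195 0.039 0" --yaw '[-0.0243,-0.0243,-0.0243,-0.0243,-0.0243]'

```text
time_s: 1.35
position: [0.422, -0.1097, 0.2482]
tool_rot: [[0.984, 0.18, -0.0], [0.18, -0.984, 0.0], [-0.0, -0.0, -1.0]]
ft_force: [0.6, 0.3, -0.2]
grip_width: 0.0847
gripper_force: 0.0
```

Emit:
jog_arm --hand '[0.07,0.06,0.05,0.05,0.05]' --pt "0.0195 0.039 0" --pt "0.0195 0.039 0" --pt "0.0195 0.039 0" --pt "0.0195 0.039 0" --pt "0.0195 0.039 0" --yaw '[-0.0243,-0.0243,-0.0243,-0.0243,-0.0243]'

```text
time_s: 1.98
position: [0.5195, 0.0853, 0.248]
tool_rot: [[0.998, 0.06, -0.001], [0.06, -0.998, -0.0], [-0.001, 0.0, -1.0]]
ft_force: [0.2, -0.5, -0.1]
grip_width: 0.0502
gripper_force: 0.0
```

Emit:
jog_arm --hand '[0.05,0.05,0.05,0.05,0.05]' --pt "0 0 0" --pt "0 0 0" --pt "0 0 0" --pt "0 0 0" --pt "0 0 0" --yaw '[0,0,0,0,0]'

```text
time_s: 2.6
position: [0.5191, 0.0834, 0.2484]
tool_rot: [[0.998, 0.06, 0.0], [0.06, -0.998, -0.0], [0.0, 0.0, -1.0]]
ft_force: [-0.5, -0.0, -0.1]
grip_width: 0.0498
gripper_force: 0.0
```

```bash
python3 - <<'E'
from h import *
s=env.observe(); print(s['time_s'],s['position'],s['q'],s['ft_force'],s['grip_width'],s['tool_rot'][:,1])
im=snap('wrist','w1.png')
print('knob pred px',proj('wrist',[.516,.0864,.125],s))
E
```

```text
2.6 [0.51910237 0.08344632 0.24843487] [-3.78099562e+00  1.93619479e+01  7.81347941e+01 -1.00212105e-03
  8.24938527e+01  8.28063729e+01] [-0.52898224 -0.03424582 -0.07640247] 0.049823330584775526 [ 5.95287220e-02 -9.98226592e-01  3.77600749e-05]
knob pred px (np.float64(315.69188802016515), np.float64(241.4681102068743))
```

View pics/w1.png

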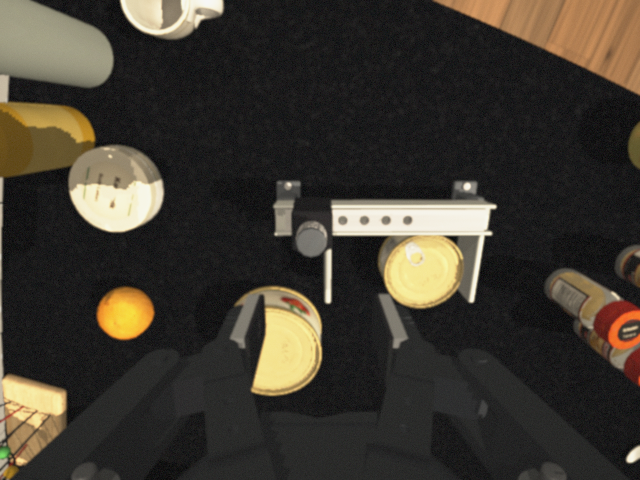

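```bash
python3 - <<'E'
from h import *
a=cv2.imread('pics/w1.png')[180:260,265:425]; a=cv2.convertScaleAbs(a,alpha=1.6,beta=10)
cv2.imwrite('pics/c1.png',cv2.resize(a,None,fx=5,fy=5,interpolation=cv2.INTER_CUBIC))
E
```

```text
(no output)
```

View pics/c1.png

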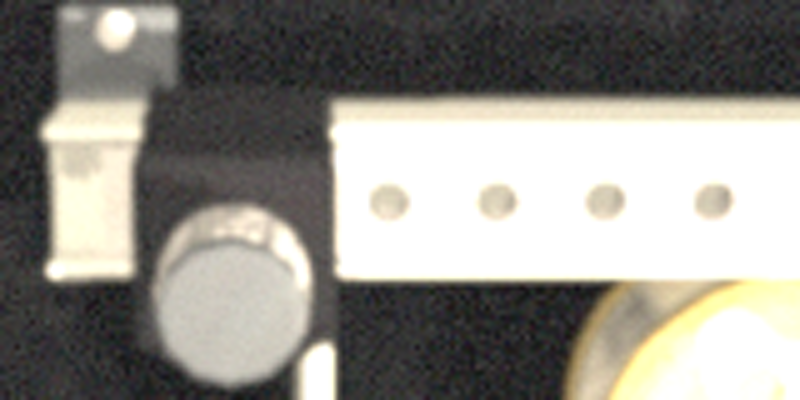

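```bash
python3 - <<'E'
from h import *
s=env.observe()
f=lambda x,y,z: at('wrist',265+(x+.5)/5-.5,180+(y+.5)/5-.5,z,s)
k=f(232,312,.125); print('knob',k,'diam',np.linalg.norm(f(156,312,.125)-f(308,312,.125)))
hs=[f(x,201,.058) for x in (389,497,605,713)]
d=hs[0]-hs[3];u=d/np.linalg.norm(d);print(hs[1],'pitch',np.linalg.norm(d)/3,'yaw',np.degrees(np.arctan2(-d[0],d[1])))
print([(k-h)@u for h in hs]); v=np.array([u[1],-u[0],0]); print('x off',(k-hs[1])@v)
h0,h1=f(146,230,.094),f(332,230,.094);print('housing',np.linalg.norm(h0-h1),((h0+h1)/2-hs[1])@u)
e=f(493,0,.058);print('tcp to knob xy',k-s['position'])
E
```

```text
knob [0.51536527 0.09013235 0.125     ] diam 0.02351299907850623
[0.51806623 0.04067986 0.058     ] pitch 0.020863986003042585 yaw 3.4602119444203745
[np.float64(0.02872951863199696), np.float64(0.04952535158791106), np.float64(0.07037944898426288), np.float64(0.09132147664112472)]
x off 0.00028868776603284245
housing 0.03185448418469632 0.04896699038622984
tcp to knob xy [-0.00374764  0.00655429 -0.12341219]
```

Emit:
jog_arm --hand '[0.05,0.05,0.05,0.05,0.05]' --pt "-0.0035 0.005 -0.03" --pt "0 0 -0.03" --pt "0 0 -0.03" --pt "0 0 -0.03" --pt "0 0 -0.0125" --yaw '[0,0,0,0,0]'

```text
time_s: 3.28
position: [0.5152, 0.0888, 0.1146]
tool_rot: [[0.998, 0.06, -0.002], [0.06, -0.998, 0.0], [-0.002, -0.0, -1.0]]
ft_force: [0.2, -0.1, 0.2]
grip_width: 0.05
gripper_force: 0.0
```

Emit:
jog_arm --hand '[0.04,0.034,0.03,0.028,0.027]' --pt "0 0 0" --pt "0 0 0" --pt "0 0 0" --pt "0 0 0" --pt "0 0 0" --yaw '[0,0,0,0,0]'

```text
time_s: 3.9
position: [0.5157, 0.0889, 0.1161]
tool_rot: [[0.998, 0.06, 0.0], [0.06, -0.998, -0.0], [0.0, 0.0, -1.0]]
ft_force: [-0.3, 0.0, 0.1]
grip_width: 0.027
gripper_force: 0.0
```

```bash
python3 - <<'E'
from h import *
s=env.observe(); print(s['time_s'],s['position'],s['ft_force'],s['grip_width'],s['gripper_force'])
a=snap('wrist','w2.png')
E
```

```text
3.9 [0.51573538 0.08887967 0.11607395] [-0.30362008  0.00798418  0.121614  ] 0.027039464546321314 0.0
```

View pics/w2.png

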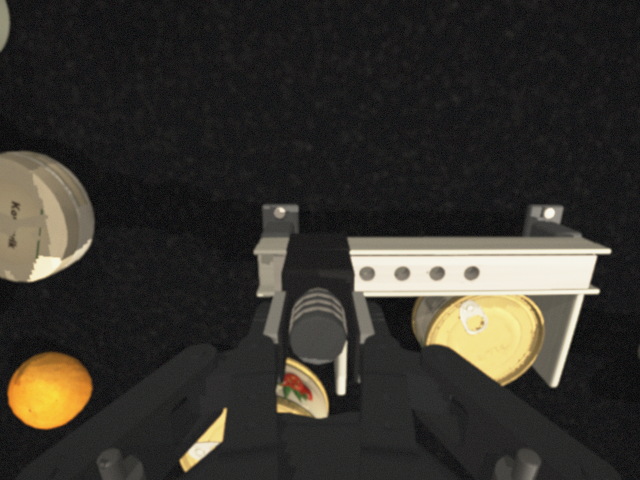

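The fingers straddle the knob with no contact; the knob is at (318,330) and the holes are at (367,273), (402,273), (437,273) and (472,273). I close and lift.

Emit:
jog_arm --hand '[0.02,0.018,0.018,0.018,0.018]' --pt "0 0 0" --pt "0 0 0" --pt "0 0 0" --pt "0 0 0" --pt "0 0 0" --yaw '[0,0,0,0,0]' --grip_force 40

```text
time_s: 4.58
position: [0.5158, 0.0889, 0.1161]
tool_rot: [[0.998, 0.06, 0.0], [0.06, -0.998, -0.0], [0.0, 0.0, -1.0]]
ft_force: [-1.3, 0.5, 5.1]
grip_width: 0.0226
gripper_force: 39.1
```

```bash
python3 - <<'E'
from h import *
s=env.observe(); print(s['time_s'],s['position'],s['ft_force'],s['grip_width'],s['gripper_force'])
hs=[at('wrist',x,273,.058,s) for x in (367,402,437,472)]
d=hs[0]-hs[3];u=d/np.linalg.norm(d);print(u,np.linalg.norm(d)/3,[(s['position']-h)@u for h in hs])
E
```

```text
4.575 [0.51575984 0.08889162 0.11609361] [-1.28201604  0.45728791  5.1091215 ] 0.022601525085663664 39.14561748504639
[-0.05616308  0.99842161  0.        ] 0.020939180504710938 [np.float64(0.02763751473650183), np.float64(0.04835678131877837), np.float64(0.06926562658816815), np.float64(0.09045505625063464)]
```

Emit:
jog_arm --hand '[0.018,0.018,0.018,0.018,0.018]' --pt "0 0 0.003" --pt "0 0 0.003" --pt "0 0 0.003" --pt "0 0 0.0018" --pt "0 0 0" --yaw '[0,0,0,0,0]'

```text
time_s: 5.2
position: [0.5156, 0.0889, 0.1266]
tool_rot: [[0.998, 0.06, -0.0], [0.06, -0.998, 0.0], [-0.0, -0.0, -1.0]]
ft_force: [2.2, -0.7, -7.0]
grip_width: 0.0226
gripper_force: 39.5
```

```bash
python3 - <<'E'
from h import *
s=env.observe(); print(s['time_s'],s['position'],s['ft_force'],s['grip_width'],s['gripper_force'])
E
```

```text
5.2 [0.51561102 0.0889189  0.12663805] [ 2.24564095 -0.68232204 -7.04699621] 0.02262775584949092 39.48222577571869
```

Emit:
jog_arm --hand '[0.018,0.018,0.018,0.018,0.018]' --pt "0.0002 -0.003 0" --pt "0.0003 -0.005 0" --pt "0.0003 -0.005 0" --pt "0.0003 -0.005 0" --pt "0.0003 -0.005 0" --yaw '[0,0,0,0,0]'

```text
time_s: 5.82
position: [0.5171, 0.0655, 0.1266]
tool_rot: [[0.998, 0.06, -0.0], [0.06, -0.998, 0.0], [-0.0, -0.0, -1.0]]
ft_force: [2.4, 2.4, -6.4]
grip_width: 0.0226
gripper_force: 39.5
```

Emit:
jog_arm --hand '[0.018,0.018,0.018,0.018,0.018]' --pt "0.0003 -0.005 0" --pt "0.0003 -0.005 0" --pt "0.0003 -0.005 0" --pt "0.0003 -0.005 0" --pt "0.0002 -0.003 0" --yaw '[0,0,0,0,0]'

```text
time_s: 6.45
position: [0.5185, 0.0426, 0.1266]
tool_rot: [[0.998, 0.06, -0.0], [0.06, -0.998, -0.0], [-0.0, 0.0, -1.0]]
ft_force: [1.4, 2.6, -7.2]
grip_width: 0.0231
gripper_force: 39.5
```

Emit:
jog_arm --hand '[0.018,0.018,0.018,0.018,0.018]' --pt "0 -0.0005 0" --pt "0 0 0" --pt "0 0 0" --pt "0 0 0" --pt "0 0 0" --yaw '[0,0,0,0,0]'

```text
time_s: 7.08
position: [0.5185, 0.0423, 0.1266]
tool_rot: [[0.998, 0.06, 0.0], [0.06, -0.998, -0.0], [0.0, 0.0, -1.0]]
ft_force: [2.2, -1.2, -6.0]
grip_width: 0.0227
gripper_force: 39.5
```

```bash
python3 - <<'E'
from h import *
s=env.observe(); print(s['time_s'],s['position'],s['ft_force'],s['grip_width'],s['gripper_force'])
print(np.linalg.norm(s['position'][:2]-[.51561,.08892]))
a=snap('wrist','w3.png')
E
```

```text
7.075 [0.51850154 0.0423063  0.12662849] [ 2.21272155 -1.23208256 -5.96826213] 0.022744322391307092 39.46138143539429
0.046703294218300676
```

View pics/w3.png

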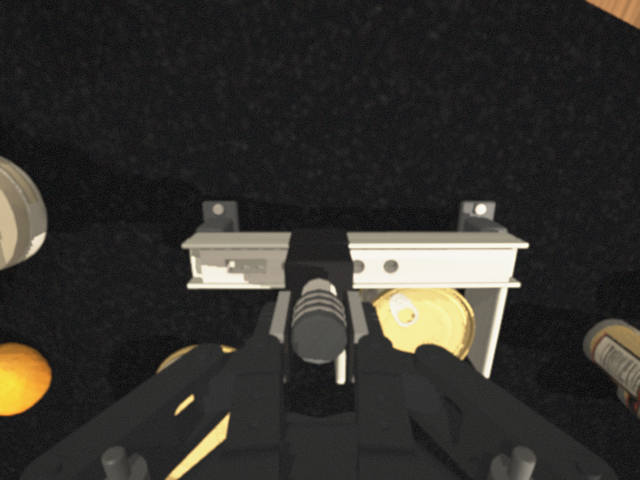

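The fence has moved and stands clear of the tin. Holes 3 and 4 are visible at (358,266) and (391,266), and the parking slot is at (246,266). I measure the remaining distance.

```bash
python3 - <<'E'
from h import *
s=env.observe(); im=cv2.imread('pics/w3.png',0)
r=im[262:271].mean(0); print(r[345:410].astype(int))
c=np.array([-0.0604,.9982,0])
for x in (358,391): print(x,(s['position']-at('wrist',x,266.5,.058,s))@c)
E
```

```text
[ 52  51  51  51  51  51  50  60  91 124 137 138 137 135 132 129 124 127
 155 203 234 241 241 241 241 241 241 241 241 241 241 241 241 241 241 241
 241 238 217 176 148 140 137 134 132 133 132 129 124 118 118 133 172 217
 237 241 241 241 241 241 241 241 241 241 241]
358 0.02351199127465155
391 0.0439964690807708
```

Emit:
jog_arm --hand '[0.018,0.018,0.018,0.018,0.018]' --pt "0.0001 -0.0013 0" --pt "0 0 0" --pt "0 0 0" --pt "0 0 0" --pt "0 0 0" --yaw '[0,0,0,0,0]'

```text
time_s: 7.75
position: [0.5186, 0.0412, 0.1266]
tool_rot: [[0.998, 0.06, 0.0], [0.06, -0.998, 0.0], [0.0, -0.0, -1.0]]
ft_force: [2.2, 2.7, -7.2]
grip_width: 0.0228
gripper_force: 39.6
```

Emit:
jog_arm --hand '[0.026,0.027,0.027,0.027,0.027]' --pt "0 0 0" --pt "0 0 0" --pt "0 0 0" --pt "0 0 0" --pt "0 0 0" --yaw '[0,0,0,0,0]'

```text
time_s: 8.38
position: [0.5186, 0.0411, 0.1267]
tool_rot: [[0.998, 0.06, 0.0], [0.06, -0.998, -0.0], [0.0, 0.0, -1.0]]
ft_force: [-0.0, -0.1, 0.3]
grip_width: 0.0271
gripper_force: 0.0
```

```bash
python3 - <<'E'
from h import *
s=env.observe(); print(s['time_s'],s['position'],s['ft_force'],s['grip_width'],s['gripper_force'])
a=snap('wrist','w4.png')
b=cv2.imread('pics/w3.png')
for z in (.125,.133,.1355): print(z,proj('wrist',[s['position'][0],s['position'][1],z],s))
cv2.imwrite('pics/c4.png',cv2.resize(np.hstack([b[210:390,240:400],a[210:390,240:400,::-1]]),None,fx=2.5,fy=2.5))
E
```

```text
8.375 [0.51858554 0.04106781 0.12667882] [-0.00310145 -0.07052332  0.26300029] 0.02707709700521668 0.0
0.125 (np.float64(320.5388730934095), np.float64(325.56201265610514))
0.133 (np.float64(320.63545997762094), np.float64(336.3655204869067))
0.1355 (np.float64(320.66775725973685), np.float64(339.9819691976344))
```

View pics/c4.png

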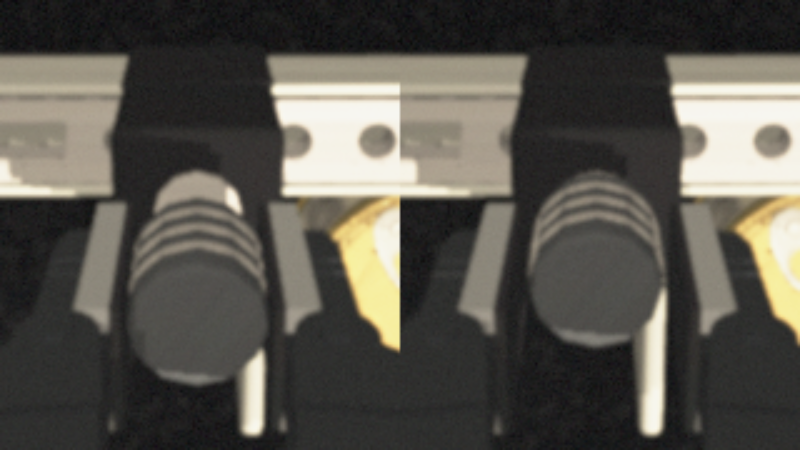

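The knob's top centre fell from row 339 to 325, and 325.6 is the prediction for fully home, so the pin is home. I back off straight up.

Emit:
jog_arm --hand '[0.032,0.038,0.042,0.042,0.042]' --pt "0 0 0" --pt "0 0 0" --pt "0 0 0.005" --pt "0 0 0.02" --pt "0 0 0.03" --yaw '[0,0,0,0,0]'

```text
time_s: 9.05
position: [0.5183, 0.0411, 0.182]
tool_rot: [[0.998, 0.06, -0.002], [0.06, -0.998, 0.0], [-0.001, -0.0, -1.0]]
ft_force: [0.4, 0.7, -0.0]
grip_width: 0.0417
gripper_force: 0.0
```

Emit:
jog_arm --hand '[0.042,0.042,0.042,0.042,0.042]' --pt "0 0 0.03" --pt "0 0 0.03" --pt "0 0 0.01" --pt "0 0 0" --pt "0 0 0" --yaw '[0,0,0,0,0]'

```text
time_s: 9.68
position: [0.5182, 0.0411, 0.2504]
tool_rot: [[0.998, 0.06, -0.002], [0.06, -0.998, 0.0], [-0.002, -0.0, -1.0]]
ft_force: [0.8, 0.0, -0.4]
grip_width: 0.0423
gripper_force: 0.0
```

```bash
python3 - <<'E'
from h import *
s=env.observe(); print(s['time_s'],s['position'],s['ft_force'],s['grip_width'])
a=snap('wrist','w5.png')
for z in (.125,.133): print(z,proj('wrist',[.5186,.0411,z],s))
E
```

```text
9.675 [0.51816682 0.04114022 0.2504059 ] [ 0.80653592  0.02949501 -0.35995032] 0.042329909287700994
0.125 (np.float64(319.91026924703357), np.float64(236.19838782886382))
0.133 (np.float64(319.93950125472725), np.float64(239.4720698361732))
```

View pics/w5.png

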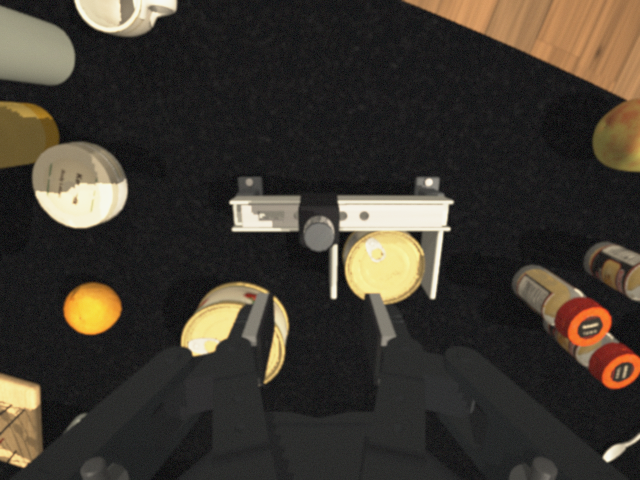

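The gripper is clear, the knob is at (319,235) in its home position, and the fence stands close beside the untouched tin at (384,266). I hand the job in.

```bash
python3 -c "
from rig import env
print(env.close_job())"
```

```text
the job is handed in; nothing more can be done
None
```

I handed the job in after about 10 s: the last pictures show the pin fully home in the second hole (about 48 mm), the fence close beside the undisturbed tin, and the gripper clear; the hand-in gave no verdict.

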